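Hold the rail jig's spring jaw open

ROBOT

A 6-joint arm with a two-finger parallel gripper is mounted at the origin on the work surface. World frame = base frame: x ahead of the robot, y to its left, z up, the work surface at z = 0. Lengths are in m, angles in degrees, forces in N, time in s.
With the tool pointing down it reaches from about 0.4 to 0.825 m from the base axis. Payload 7 kg.
Tool frame: the origin (TCP) lies between the finger pads; the fingertips stand 19 mm ahead of it and the grasp point (between the pads) is the TCP; z points along the fingers, y is the line along which they close (so a half turn about z gives the same grasp; the last joint's range is limited). The gripper opens to 88 mm and grips with 3 to 60 N. Pads are 19 mm wide; open, the fingers measure 130 mm over their backs; the gripper's body (78 mm by 193 mm) begins 47 mm behind the grasp point.
Start: joints at [85.033, 20.546, 0.682, 0, -70.136, -16.507], TCP at [0.247, 0.628, 0.246] pointing down, gripper open.
Joint ranges: [-176.03, 176.03], [-82.01, 121.73], [-58.28, 71.71], [-173.87, 95.51], [-174.79, -0.11], [-173.66, 173.66]. Speed limits (degrees/s): [136.94, 136.94, 172.46, 180, 180, 180].

INTERFACE

Orientations are given as [roll, pitch, yaw] about the fixed x, y, z axes, in that order (R = Rz(yaw) Ry(pitch) Rx(roll)).
In Python, from plant import get_obs, snapshot, close_job, spot_in, spot_point gives the robot as it stands.
- The arm moves only by the tool play_rows, never from a script. Its argument "plan" is a list of rows, each a list of 6 numbers: the shift along the tool's x, y, z in cm, then the turn, a rotation vector about the tool's x, y, z in degrees. A call has 1 to 20 rows; each row shifts and turns the commanded pose from where the row before left it, along the tool's axes as they then stand; what a row does not reach is not made up. A row lasts 1/12 s, in which the tool goes at most 41.7 mm and 7.16 degrees, less where a joint would pass 70% of its speed; a pose out of reach is approached as far as the arm can. A call is refused whole if a number of a shift passes 4.17 or a number of a turn 7.16, either way. A call with a gripper value outside its range is refused whole. "grip" is the finger opening in cm, from 0 to 8.76, set as the call begins (left out, the last holds). The fingers move at their own pace and stop on an object; the grip force is fixed at half the most. Time passes only in rows, so rows that do not move let the fingers close. It gives the time, the measured TCP pose, the force, the opening and the grip force at its end, in the units of the state.
- get_obs(): the state, without advancing time (a new reading comes with each control period).
- snapshot(name): name is "scene" or "top" or "wrist"; returns a dict with "frame" (420x560x3 uint8, red, green, blue), "fx", "fy", "cx", "cy" (pixels), "position" and "attitude" of the camera in the world. Camera axes: x right, y down, z forward; pixel columns grow to the right and rows downward; lengths in m; the calibration is good to about 2 mm. The wrist camera is an equidistant fisheye: a pixel r from the principal point sees the ray r / f radians off the axis. A picture is of the moment at which its call begins. There is no depth.
- close_job(): hands the job in; it is judged then, once.
Trained networks look in the newest picture that a camera, given by its name, has taken for a name from the list of things; names that differ only in an ending like _2 or _b are one class to them, and where a whole thing is asked for, a point or a joint stands for the part that bears it (a point fixed in the world has none). Each returns a list of dicts, best first, with "score" (0 to 1); they miss things now and then, are a little off and sometimes report something else, mostly with a low value. They report only what shows in the picture. A call takes as long as a camera call.
- spot_in(camera, thing): "position" ([x, y, z] in m, in world coordinates, good to about 4 mm: the middle of the surface that is visible of it).
- spot_point(camera, thing): "position" ([x, y, z] in m, in world coordinates, good to about 4 mm: a listed point, or the origin of a listed thing).
The state is a dict: "clock": time; "joint_pos": joint angles; "qvel": joint speeds; "tau": joint torques, N m; "tool_pos": TCP position; "orientation": TCP orientation; "force": force on the tool from outside, world axes, zero at the start; "moment": the same for the moment, N m; "opening": finger opening in m; "gripper_force": force on a finger pad.
Only numpy, scipy, OpenCV 4.12 (cv2) and the standard library are available. Lean on these libraries where they do the work, as an engineer would, in place of code of your own. Each camera call takes 0.05 s, during which the arm holds its last target. There are 200 camera calls.

TASK

On the green chair-rail jig, first slide the clear yellow-framed guard window fully open by its black tab. Then pull the spring-return jaw out by its orange grip until the red pointer stands inside the blue band on the scale, and keep it there: finish while still holding the grip, so that a workmate can lay the next rail in. Leave the guard open and do not disturb the other things on the bench.

Things in the scene. Friction and masses are not known exactly. Their poses are not given: they have to be found in the camera images.
- jig: Green jig, fixed to the bench: base plate 360 x 360 x 30 mm high (local x -200..160 mm, y -155..205 mm). Origin on the bench surface; its +z is up, its -x is the direction in which the jaw is pulled out (roughly towards the robot), its +y the direction in which the guard opens. Two aluminium track rails run along y at local x = -6 and 152 mm, their tops at z = 97 mm, on posts at their ends (y = -145 and 195 mm). Its position and yaw vary.
- guard (a joint): Travel of the guard window along the jig's +y, m: 0 = shut, 0.12 = fully open against its stop. It starts shut or a little open, takes about 2 N to slide and stays where it is left.
- guard_tab (a point): Centre of the upright black tab by which the guard is slid: 16 mm along jig y, 36 mm along jig x; it stands up 40 mm from the guard frame (jig z 105 to 145 mm), this point is at z = 128 mm. Axes parallel to the jig's. The guard is a yellow frame with a clear window, 175 mm along jig x (from 23 mm before to 152 mm behind the tab centre), 140 mm along y, 8 mm thick, top at z = 105 mm.
- jaw (a joint): How far the jaw is pulled out along the jig's -x, m: 0 = home, stop at 0.075. A spring drives it home with 6 N at 0 and 13.5 N at 0.075 (100 N/m), plus 0.6 N friction; it returns if let go.
- jaw_grip (a point): Centre of the orange grip of the jaw: a block 18 mm along jig x, 70 mm along jig y, 36 mm high (jig z 83 to 119 mm), standing on a slim stem (14 x 20 mm) in the middle of a dark crossbar whose top is at z = 57 mm. Axes parallel to the jig's. At home the grip's centre is at jig x = -95 mm, y = 0, and the guard's front edge is 80 mm behind it; it moves along jig -x with the jaw.
- pointer (a point): Tip of the red pointer on the jaw's crossbar: same jig x as the grip's centre (jig x = -95 mm minus the jaw travel), 124 mm to the jig's -y side, 46 mm above the bench. It is 4 mm wide along jig x.
- band (a point): Centre of the blue band clipped on the white scale, 39 mm above the bench; the band is 12 mm wide along jig x. Its setting varies: it lies 30 to 60 mm out (jig -x) from the pointer's home place. Axes parallel to the jig's.
- glue: White glue bottle, 60 mm across, 170 mm tall, standing on the bench; origin under its base. Not to be disturbed.
- wax: Low wax tin, 76 mm across, 80 mm tall, standing on the bench; origin under its base. Not to be disturbed.
- rail: Loose chair rail of light wood, 300 x 40 x 28 mm, lying on the bench along its own x; origin under its centre. Not to be disturbed.
- hammer: Steel-headed hammer with a wooden handle, about 0.3 m long, lying on the bench along its own x. Not to be disturbed.

How it is judged:
By the outcome, as a careful person would: the job done as asked, in the order asked, and still so for the second after the job is handed in, while the arm keeps its last pose, push and grip.
It also fails if it takes over 46 s, if anything falls off the work surface, if the arm or the gripper's body presses on something with over 40 N, if the wrist force passes 120 N, or if a joint passes its speed limit or range.

## Working session

There is one attempt and no reset: what is moved stays moved. The work goes in short steps, Python scripts to look and compute and a tool call to move; the robot and the scene stay as the last step left them, time stands still between calls to the robot, and variables do not carry over. Pictures are saved under pics/ and viewed, at most 10 in all, crops included, and the job is handed in when it is done.

Besides the shell and the picture viewer there is one more tool, called as a command line: name --pt "numbers of a row" for each row, then --argument value for the rest. play_rows: Moves the arm, as the interface text tells. Its arguments: {"type":"object","properties":{"plan":{"type":"array","items":{"type":"array","items":{"type":"number"}}},"grip":{"type":"number"}},"required":["plan"]}

```bash
mkdir -p pics; cat > h.py <<'E'
import numpy as np, cv2
from plant import *
from scipy.spatial.transform import Rotation as R
def save(c,n):
    s=snapshot(c); cv2.imwrite(f'pics/{n}.png',cv2.cvtColor(s['frame'],cv2.COLOR_RGB2BGR)); return s
E
python3 - <<'E'
from h import *
o=get_obs(); print({k:np.round(v,4) for k,v in o.items()})
for c in ['scene','top']:
    s=save(c,c+'0'); print(c,s['fx'],s['cx'],s['cy'],np.round(s['position'],3),s['attitude'])
    for t in ['jig','guard_tab','jaw_grip','pointer','band','glue','wax','rail','hammer']:
        print(t,[(np.round(d['position'],3).tolist(),round(d['score'],2)) for d in spot_point(c,t)[:2]])
E
python3 -c "
import cv2
"
```

```text
{'clock': np.float64(0.0), 'joint_pos': array([ 8.50310e+01,  2.05890e+01,  6.34500e-01, -1.96000e-02,
       -7.01335e+01, -1.65059e+01]), 'qvel': array([ 0.    , -0.0126, -0.0058,  0.0329,  0.0273,  0.1281]), 'tau': array([-2.20000e-03, -5.82714e+01,  2.93045e+01,  6.99710e+00,
        6.70000e-03, -2.00000e-04]), 'tool_pos': array([0.247 , 0.6277, 0.2447]), 'orientation': array([ 1.799104e+02, -7.300000e-03, -2.148150e+01]), 'force': array([-0.0165, -0.4458, -1.0713]), 'moment': array([0.0725, 0.0153, 0.0345]), 'gripper_force': np.float64(0.0), 'opening': np.float64(0.0875)}
scene 486.5802337493539 276.0798816002453 217.61905051391827 [ 1.232 -0.48   1.22 ] [-142.50356701    0.68848397   53.76060057]
jig [([0.608, -0.145, -0.006], 0.63)]
guard_tab [([0.616, -0.105, 0.133], 0.71)]
jaw_grip [([0.511, -0.148, 0.099], 0.68)]
pointer [([0.515, -0.272, 0.043], 0.93)]
band [([0.478, -0.282, 0.042], 0.53)]
glue [([0.632, 0.424, 0.0], 0.76), ([0.476, -0.281, 0.043], 0.35)]
wax [([0.414, 0.398, 0.001], 0.62)]
rail [([0.559, -0.443, -0.004], 0.74)]
hammer [([0.435, 0.552, -0.001], 0.97)]
top 517.3744405100201 270.142413429097 207.56837339489206 [0.197 0.033 1.545] [-167.4451302     0.33209642  -93.11771483]
jig [([0.61, -0.143, -0.002], 0.84)]
guard_tab [([0.62, -0.107, 0.129], 0.89)]
jaw_grip [([0.512, -0.148, 0.102], 0.79)]
pointer [([0.517, -0.271, 0.046], 0.72), ([0.415, 0.399, -0.0], 0.2)]
band [([0.475, -0.28, 0.042], 0.53)]
glue [([0.629, 0.429, 0.001], 0.62)]
wax [([0.42, 0.403, 0.001], 0.8)]
rail [([0.561, -0.446, 0.005], 0.63)]
hammer [([0.442, 0.551, 0.0], 0.85), ([0.616, -0.109, 0.129], 0.45)]
```

View pics/top0.png

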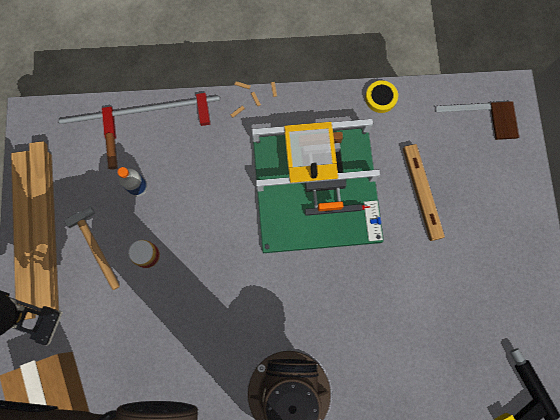

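View pics/scene0.png

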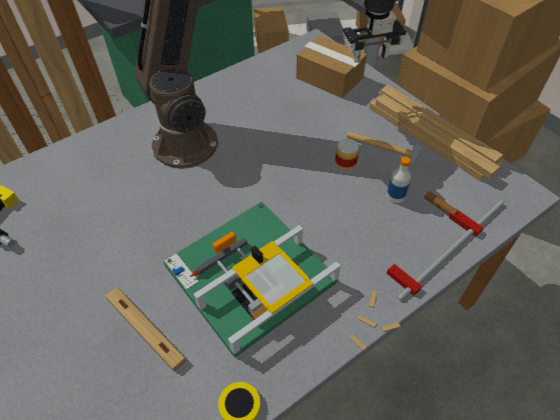

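Both pictures match the network reports: the jig is ahead of the robot, slightly right. In the top picture the tab is at about (313,170), the orange grip (330,206), the pointer (368,206) and the band (375,221). The guard is on the jig's +y side. I'll refine the jig yaw, the jig position and the band setting from pixels.

```bash
cat >> h.py <<'E'
def ray(s,u,v,z):
    d=R.from_euler('xyz',s['attitude'],degrees=True).apply([(u-s['cx'])/s['fx'],(v-s['cy'])/s['fy'],1])
    p=np.array(s['position']); return p+d*(z-p[2])/d[2]
def cen(s,m,z):
    n,l,st,c=cv2.connectedComponentsWithStats(m.astype(np.uint8)*255)
    return [(st[i,4],c[i].round(1).tolist(),ray(s,*c[i],z).round(4).tolist()) for i in range(1,n) if st[i,4]>6]
E
python3 - <<'E'
from h import *
for c in ['top','scene']:
    s=snapshot(c); f=s['frame'].astype(int); r,g,b=f[...,0],f[...,1],f[...,2]
    hsv=cv2.cvtColor(s['frame'],cv2.COLOR_RGB2HSV).astype(int); H,S,V=hsv[...,0],hsv[...,1],hsv[...,2]
    w=np.zeros(H.shape,bool)
    if c=='top': w[115:260,240:400]=1
    else: w[195:350,160:345]=1
    print(c,'orange',cen(s,w&(H>5)&(H<17)&(S>180)&(V>150),.11 if c=='scene' else .119)[:4])
    print('red',cen(s,w&((H<5)|(H>174))&(S>150)&(V>120),.046)[:4])
    print('blue',cen(s,w&(H>100)&(H<125)&(S>130),.039)[:4])
    print('yellow',cen(s,w&(H>20)&(H<30)&(S>180)&(V>120),.105)[:4])
    if c=='top':
        gm=(w&(H>65)&(H<90)&(S>100)).astype(np.uint8)
        # front edge
        ys=[(u,np.nonzero(gm[:,u])[0].max()) for u in range(270,375,5)]
        P=np.array([ray(s,u,v+.5,.03)[:2] for u,v in ys]); k=np.polyfit(P[:,1],P[:,0],1)
        print('front edge x=a*y+b',k,'yaw',-np.degrees(np.arctan(k[0])))
        for u,v in [(264,251),(383,242)]: print(ray(s,u,v,.03))
cv2.imwrite('pics/crop.png',np.hstack([cv2.resize(cv2.imread('pics/top0.png')[180:250,310:390],None,fx=5,fy=5,interpolation=2),cv2.resize(cv2.imread('pics/scene0.png')[225:295,155:235],None,fx=5,fy=5,interpolation=2)]))
E
```

```text
top orange [(np.int32(178), [330.3, 205.8], [0.5101, -0.1464, 0.119])]
red [(np.int32(15), [364.9, 206.5], [0.5182, -0.2578, 0.046])]
blue [(np.int32(54), [375.6, 220.5], [0.4757, -0.2868, 0.039])]
yellow [(np.int32(1158), [310.9, 155.7], [0.6657, -0.1035, 0.105])]
front edge x=a*y+b [-0.03233433  0.40098577] yaw 1.8519754936892001
[0.40436291 0.04829113 0.03      ]
[ 0.41166455 -0.30398854  0.03      ]
scene orange []
red [(np.int32(14), [194.6, 272.6], [0.517, -0.2568, 0.046])]
blue [(np.int32(48), [177.6, 270.2], [0.4774, -0.2901, 0.039])]
yellow [(np.int32(1255), [269.6, 274.9], [0.6779, -0.1118, 0.105])]
```

View pics/crop.png

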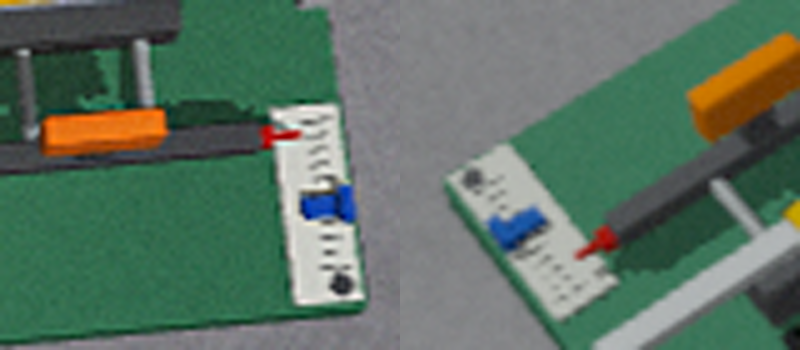

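Measured: jig yaw is about 1.8°, and the pull needed is about 41 mm. Moving over the tab now.

play_rows --pt "2.56 2.28 0 0 0 0" --pt "2.56 2.28 0 0 0 0" --pt "2.56 2.28 0 0 0 0" --pt "2.56 2.28 0 0 0 0" --pt "2.56 2.28 0 0 0 0" --pt "2.56 2.28 0 0 0 0" --pt "2.56 2.28 0 0 0 0" --pt "2.56 2.28 0 0 0 0" --pt "2.56 2.28 0 0 0 0" --pt "2.56 2.28 0 0 0 0" --pt "2.56 2.28 0 0 0 0" --pt "2.56 2.28 0 0 0 0" --pt "2.56 2.28 0 0 0 0" --pt "2.56 2.28 0 0 0 0" --pt "2.56 2.28 0 0 0 0" --pt "2.56 2.28 0 0 0 0" --pt "2.56 2.28 0 0 0 0" --pt "2.56 2.28 0 0 0 0" --pt "2.56 2.28 0 0 0 0" --pt "2.56 2.28 0 0 0 0" --grip 8.7

```text
clock: 2.77
tool_pos: [0.5572, 0.0147, 0.2459]
orientation: [-180.0, -0.0, -21.5]
force: [0.8, 0.8, -0.5]
opening: 0.0871
gripper_force: 0.0
```

play_rows --pt "2.56 2.28 0 0 0 0" --pt "2.56 2.28 0 0 0 0" --pt "2.56 2.28 0 0 0 0" --pt "2.56 2.28 0 0 0 0" --pt "0 0 0 0 0 -5.8" --pt "0 0 0 0 0 -5.8" --pt "0 0 0 0 0 -5.8" --pt "0 0 0 0 0 -5.9" --pt "0 0 0 0 0 0" --pt "0 0 0 0 0 0"

```text
clock: 3.6
tool_pos: [0.6185, -0.1061, 0.2456]
orientation: [180.0, -0.0, 1.6]
force: [-0.2, -0.0, -0.6]
opening: 0.087
gripper_force: 0.0
```

```bash
python3 - <<'E'
from h import *
o=get_obs(); print(o['clock'],np.round(o['tool_pos'],4),np.round(o['orientation'],2),np.round(o['joint_pos'],1),np.round(o['force'],1))
for c in ['top','scene','wrist']:
    s=save(c,c+'1')
    for t in ['guard_tab','jaw_grip','band','pointer']: print(c,t,[(np.round(d['position'],3).tolist(),round(d['score'],2)) for d in spot_point(c,t)[:2]])
E
```

```text
3.6 [ 0.6185 -0.1061  0.2456] [180.    -0.     1.64] [  8.1  16.1  -5.7   0.  -68.2  83.6] [-0.2 -0.  -0.6]
top guard_tab [([0.617, -0.108, 0.129], 0.83), ([0.607, -0.142, -0.003], 0.41)]
top jaw_grip [([0.514, -0.148, 0.1], 0.77), ([0.519, -0.268, 0.048], 0.5)]
top band [([0.478, -0.281, 0.042], 0.45)]
top pointer [([0.52, -0.273, 0.041], 0.56)]
scene guard_tab [([0.614, -0.103, 0.131], 0.75), ([0.479, -0.281, 0.043], 0.41)]
scene jaw_grip [([0.516, -0.146, 0.1], 0.69)]
scene band [([0.476, -0.28, 0.041], 0.56), ([0.615, -0.108, 0.13], 0.23)]
scene pointer [([0.475, -0.282, 0.045], 0.69), ([0.517, -0.271, 0.043], 0.58)]
wrist guard_tab [([0.614, -0.106, 0.128], 0.64)]
wrist jaw_grip [([0.515, -0.15, 0.099], 0.92), ([0.608, -0.143, -0.002], 0.24)]
wrist band []
wrist pointer []
```

View pics/wrist1.png

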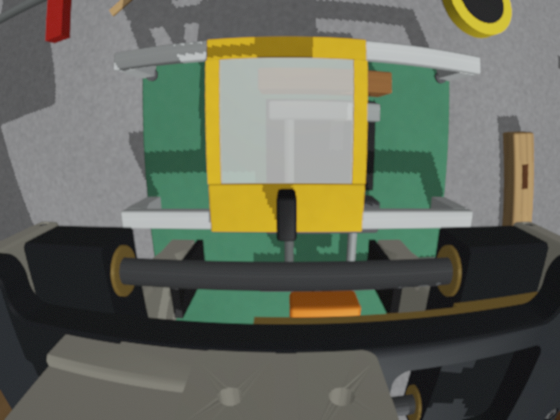

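The wrist picture shows the tab at (287,212), centred between the fingers at about (180,280) and (400,280). Next I descend and grip.

play_rows --pt "0 0 2.5 0 0 0" --pt "0 0 2.5 0 0 0" --pt "0 0 2.5 0 0 0" --pt "0 0 2 0 0 0" --pt "0 0 1.2 0 0 0" --pt "0 0 0.8 0 0 0" --pt "0 0 0 0 0 0" --pt "0 0 0 0 0 0"

```text
clock: 5.02
tool_pos: [0.619, -0.1061, 0.1311]
orientation: [180.0, -0.0, 1.8]
force: [-0.2, -0.4, 0.5]
opening: 0.0868
gripper_force: 0.0
```

play_rows --pt "0 0 0 0 0 0" --pt "0 0 0 0 0 0" --pt "0 0 0 0 0 0" --pt "0 0 0 0 0 0" --pt "0 0 0 0 0 0" --pt "0 0 0 0 0 0" --pt "0 0 0 0 0 0" --pt "0 0 0 0 0 0" --pt "0 0 0 0 0 0" --pt "0 0 0 0 0 0" --grip 0

```text
clock: 5.85
tool_pos: [0.6185, -0.106, 0.1305]
orientation: [180.0, 0.0, 1.8]
force: [0.4, 0.9, 0.9]
opening: 0.0263
gripper_force: 0.0
```

play_rows --pt "0 0 0 0 0 0" --pt "0 0 0 0 0 0" --pt "0 0 0 0 0 0" --pt "0 0 0 0 0 0" --pt "0 -1 0 0 0 0" --pt "0 -1 0 0 0 0" --pt "0 -1 0 0 0 0" --pt "0 -1 0 0 0 0" --pt "0 -1 0 0 0 0" --pt "0 -1 0 0 0 0" --pt "0 0 0 0 0 0"

```text
clock: 6.77
tool_pos: [0.6165, -0.0436, 0.1305]
orientation: [-180.0, 0.0, 1.9]
force: [-0.6, 2.7, -0.0]
opening: 0.0158
gripper_force: 30.0
```

play_rows --pt "0 -0.5 0 0 0 0" --pt "0 -0.5 0 0 0 0" --pt "0 -0.5 0 0 0 0" --pt "0 -0.5 0 0 0 0" --pt "0 -0.3 0 0 0 0" --pt "0 -0.3 0 0 0 0" --pt "0 -0.2 0 0 0 0"

```text
clock: 7.35
tool_pos: [0.6158, -0.0239, 0.1305]
orientation: [179.5, 0.1, 1.8]
force: [10.8, -44.1, -10.2]
opening: 0.0156
gripper_force: 30.0
```

play_rows --pt "0 -0.3 0 0 0 0" --pt "0 -0.3 0 0 0 0" --pt "0 -0.3 0 0 0 0" --pt "0 -0.2 0 0 0 0" --pt "0 0 0 0 0 0"

```text
clock: 7.77
tool_pos: [0.6156, -0.0181, 0.1303]
orientation: [179.2, 0.2, 1.7]
force: [16.3, -60.0, -12.2]
opening: 0.0276
gripper_force: 30.0
```

```bash
python3 - <<'E'
from h import *
o=get_obs(); print(o['clock'],np.round(o['tool_pos'],4),np.round(o['force'],1))
s=save('top','top2')
for t in ['guard_tab']: print(t,[(np.round(d['position'],3).tolist(),round(d['score'],2)) for d in spot_point('top',t)[:2]])
E
```

```text
7.7667 [ 0.6156 -0.0181  0.1303] [ 16.3 -60.  -12.2]
guard_tab [([0.614, -0.026, 0.128], 0.88)]
```

The tool hit a firm stop after 82 mm. Together with the 38 mm the guard was already open, that makes the full 120 mm. I'll release and back off.

play_rows --pt "0 0.4 0 0 0 0" --pt "0 0.4 0 0 0 0" --pt "0 0.4 0 0 0 0" --pt "0 0.4 0 0 0 0" --pt "0 0 0 0 0 0" --pt "0 0 0 0 0 0" --pt "0 0 0 0 0 0" --pt "0 0 0 0 0 0" --pt "0 0 0 0 0 0" --pt "0 0 0 0 0 0" --grip 8.7

```text
clock: 8.7
tool_pos: [0.6159, -0.0227, 0.1306]
orientation: [-180.0, -0.0, 1.9]
force: [0.1, -0.5, -0.7]
opening: 0.0852
gripper_force: 0.0
```

```bash
python3 - <<'E'
from h import *
o=get_obs(); print(o['clock'],np.round(o['tool_pos'],4),np.round(o['force'],1),np.round(o['orientation'],2),o['opening'])
for c in ['top','scene','wrist']:
    s=save(c,c+'3')
    for t in ['guard_tab','jaw_grip']: print(c,t,[(np.round(d['position'],3).tolist(),round(d['score'],2)) for d in spot_point(c,t)[:2]])
E
```

```text
8.7 [ 0.6159 -0.0227  0.1306] [ 0.1 -0.5 -0.7] [-180.     -0.      1.86] 0.08515973176496751
top guard_tab [([0.616, -0.03, 0.13], 0.8)]
top jaw_grip [([0.514, -0.148, 0.097], 0.85), ([0.559, -0.447, 0.0], 0.45)]
scene guard_tab [([0.613, -0.022, 0.132], 0.84)]
scene jaw_grip [([0.512, -0.148, 0.103], 0.61)]
wrist guard_tab [([0.615, -0.021, 0.128], 0.84)]
wrist jaw_grip []
```

View pics/wrist3.png

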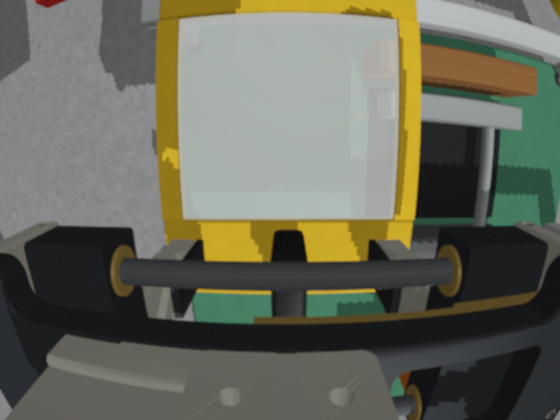

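The guard is open and the tab is centred and free. Next I lift, move over the grip and turn 90° so the fingers close along jig x.

play_rows --pt "0 0 -2 0 0 0" --pt "0 0 -3.5 0 0 0" --pt "0 0 -3.5 0 0 0" --pt "-2.14 2.43 0 0 0 0" --pt "-2.14 2.43 0 0 0 0" --pt "-2.14 2.43 0 0 0 0" --pt "-2.14 2.43 0 0 0 0" --pt "-2.14 2.43 0 0 0 0" --pt "0 0 0 0 0 7" --pt "0 0 0 0 0 7" --pt "0 0 0 0 0 7" --pt "0 0 0 0 0 7" --pt "0 0 0 0 0 7" --pt "0 0 0 0 0 7" --pt "0 0 0 0 0 7" --pt "0 0 0 0 0 7" --pt "0 0 0 0 0 7" --pt "0 0 0 0 0 7" --grip 8.7

```text
clock: 10.65
tool_pos: [0.5128, -0.1479, 0.2206]
orientation: [-180.0, -0.0, -68.5]
force: [-0.2, -0.1, 0.1]
opening: 0.0871
gripper_force: 0.0
```

play_rows --pt "0 0 0 0 0 7" --pt "0 0 0 0 0 7" --pt "0 0 0 0 0 6" --pt "0 0 0 0 0 0" --pt "0 0 0 0 0 0"

```text
clock: 11.07
tool_pos: [0.5128, -0.1479, 0.2206]
orientation: [-180.0, 0.0, -88.0]
force: [0.3, -0.5, -0.5]
opening: 0.0869
gripper_force: 0.0
```

```bash
python3 - <<'E'
from h import *
o=get_obs(); print(o['clock'],np.round(o['tool_pos'],4),np.round(o['joint_pos'],1),np.round(o['orientation'],2),o['opening'])
for c in ['scene','wrist','top']:
    s=save(c,c+'4')
    for t in ['guard_tab','jaw_grip','pointer','band']: print(c,t,[(np.round(d['position'],3).tolist(),round(d['score'],2)) for d in spot_point(c,t)[:2]])
E
```

```text
11.0667 [ 0.5128 -0.1479  0.2206] [  5.    8.3 -19.2  -0.  -62.4  -3. ] [-180.      0.    -87.99] 0.0869458675372299
scene guard_tab [([0.614, -0.023, 0.132], 0.6)]
scene jaw_grip [([0.516, -0.149, 0.1], 0.7)]
scene pointer [([0.515, -0.272, 0.046], 0.93)]
scene band [([0.478, -0.283, 0.039], 0.61)]
wrist guard_tab []
wrist jaw_grip [([0.514, -0.149, 0.098], 0.74)]
wrist pointer [([0.517, -0.276, 0.045], 0.58)]
wrist band [([0.473, -0.28, 0.039], 0.72)]
top guard_tab [([0.418, 0.4, 0.003], 0.44)]
top jaw_grip [([0.514, -0.147, 0.1], 0.66)]
top pointer [([0.518, -0.272, 0.044], 0.92)]
top band [([0.475, -0.281, 0.042], 0.6)]
```

View pics/wrist4.png

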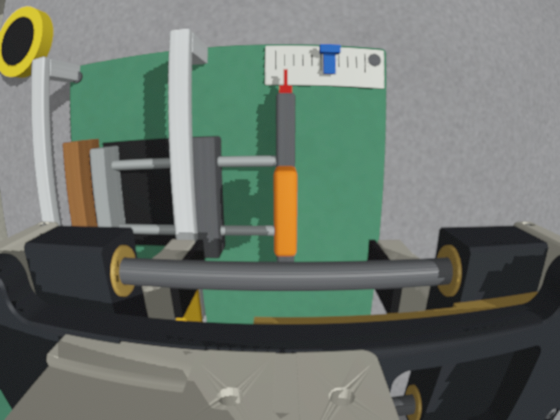

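The wrist view shows the orange grip at (286,212), centred between the fingers and clear of the rails. Descend and close.

play_rows --pt "0 0 2.5 0 0 0" --pt "0 0 2.5 0 0 0" --pt "0 0 2.5 0 0 0" --pt "0 0 2 0 0 0" --pt "0 0 1.4 0 0 0" --pt "0 0 0.9 0 0 0" --pt "0 0 0 0 0 0" --pt "0 0 0 0 0 0"

```text
clock: 12.48
tool_pos: [0.513, -0.148, 0.1027]
orientation: [180.0, -0.0, -88.2]
force: [-0.0, -0.6, 0.9]
opening: 0.0868
gripper_force: 0.0
```

play_rows --pt "0 0 0 0 0 0" --pt "0 0 0 0 0 0" --pt "0 0 0 0 0 0" --pt "0 0 0 0 0 0" --pt "0 0 0 0 0 0" --pt "0 0 0 0 0 0" --pt "0 0 0 0 0 0" --pt "0 0 0 0 0 0" --pt "0 0 0 0 0 0" --pt "0 0 0 0 0 0" --pt "0 0 0 0 0 0" --pt "0 0 0 0 0 0" --pt "0 0 0 0 0 0" --pt "0 0 0 0 0 0" --grip 0

```text
clock: 13.65
tool_pos: [0.5134, -0.1479, 0.1026]
orientation: [-180.0, -0.0, -88.2]
force: [3.3, -0.7, -3.1]
opening: 0.0179
gripper_force: 30.0
```

play_rows --pt "0 0.3 0 0 0 0" --pt "0 0.6 0 0 0 0" --pt "0 0.7 0 0 0 0" --pt "0 0.7 0 0 0 0" --pt "0 0.7 0 0 0 0" --pt "0 0.6 0 0 0 0" --pt "0 0.4 0 0 0 0" --pt "0 0.1 0 0 0 0" --pt "0 0 0 0 0 0" --pt "0 0 0 0 0 0" --pt "0 0 0 0 0 0" --pt "0 0 0 0 0 0"

```text
clock: 14.65
tool_pos: [0.4737, -0.1492, 0.1026]
orientation: [-179.8, -0.0, -88.1]
force: [9.2, -1.9, -9.1]
opening: 0.018
gripper_force: 30.0
```

```bash
python3 - <<'E'
from h import *
o=get_obs(); print(o['clock'],np.round(o['tool_pos'],4),np.round(o['force'],1),np.round(o['orientation'],2),o['opening'])
im=[]
for c in ['scene','wrist','top']:
    s=save(c,c+'5')
    for t in ['guard_tab','jaw_grip','pointer','band']: print(c,t,[(np.round(d['position'],3).tolist(),round(d['score'],2)) for d in spot_point(c,t)[:2]])
C=lambda n,y,x:cv2.resize(cv2.imread(f'pics/{n}5.png')[y:y+75,x:x+65],None,fx=4,fy=4,interpolation=2)
cv2.imwrite('pics/crop5.png',np.hstack([C('top',190,335),C('scene',230,155),cv2.resize(cv2.imread('pics/wrist5.png')[20:120,230:317],(260,300),interpolation=2)]))
E
```

```text
14.65 [ 0.4737 -0.1492  0.1026] [ 9.2 -1.9 -9.1] [-1.7982e+02 -1.0000e-02 -8.8150e+01] 0.018003666598222282
scene guard_tab [([0.61, -0.021, 0.136], 0.86)]
scene jaw_grip [([0.476, -0.147, 0.1], 0.61)]
scene pointer [([0.477, -0.272, 0.043], 0.59)]
scene band [([0.476, -0.28, 0.043], 0.58)]
wrist guard_tab [([0.473, -0.278, 0.037], 0.61)]
wrist jaw_grip [([0.478, -0.152, 0.101], 0.93)]
wrist pointer [([0.476, -0.275, 0.045], 0.71)]
wrist band [([0.473, -0.279, 0.04], 0.84)]
top guard_tab [([0.617, -0.026, 0.129], 0.94)]
top jaw_grip [([0.477, -0.15, 0.103], 0.8)]
top pointer [([0.557, -0.449, 0.0], 0.68)]
top band [([0.63, 0.43, 0.001], 0.54), ([0.473, -0.278, 0.043], 0.5)]
```

View pics/crop5.png

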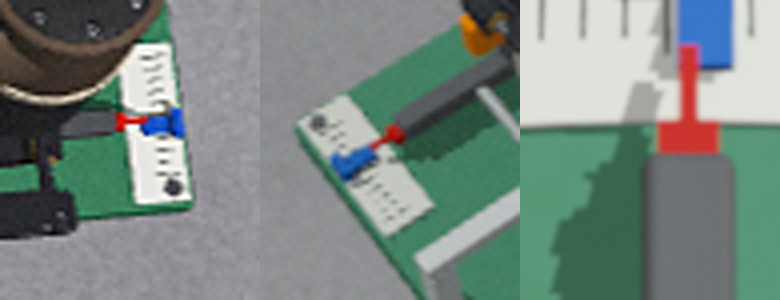

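In the wrist crop the pointer (column 690) is inside the band (678–732) but near its home-side edge. The band centre (705) is about 3 mm further out, so I pull 3 mm more.

play_rows --pt "0 0.15 0 0 0 0" --pt "0 0.15 0 0 0 0" --pt "0 0 0 0 0 0" --pt "0 0 0 0 0 0" --pt "0 0 0 0 0 0" --pt "0 0 0 0 0 0" --pt "0 0 0 0 0 0" --pt "0 0 0 0 0 0"

```text
clock: 16.07
tool_pos: [0.4708, -0.1493, 0.1026]
orientation: [-179.8, -0.0, -88.2]
force: [9.8, -2.2, -10.7]
opening: 0.0179
gripper_force: 30.0
```

```bash
python3 - <<'E'
from h import *
o=get_obs(); print(o['clock'],np.round(o['tool_pos'],4),np.round(o['force'],1),o['opening'])
for c in ['scene','wrist','top']:
    s=save(c,c+'6')
    for t in ['guard_tab','pointer','band']: print(c,t,[(np.round(d['position'],3).tolist(),round(d['score'],2)) for d in spot_point(c,t)[:2]])
C=lambda n,y,x:cv2.resize(cv2.imread(f'pics/{n}6.png')[y:y+75,x:x+65],None,fx=4,fy=4,interpolation=2)
cv2.imwrite('pics/crop6.png',np.hstack([C('top',190,335),C('scene',230,155),cv2.resize(cv2.imread('pics/wrist6.png')[20:120,230:317],(260,300),interpolation=2)]))
E
```

```text
16.0667 [ 0.4708 -0.1493  0.1026] [  9.8  -2.2 -10.7] 0.01793443631417745
scene guard_tab [([0.612, -0.024, 0.131], 0.87), ([0.631, 0.424, -0.002], 0.44)]
scene pointer [([0.471, -0.272, 0.045], 0.82)]
scene band []
wrist guard_tab []
wrist pointer [([0.474, -0.274, 0.042], 0.64)]
wrist band [([0.472, -0.279, 0.038], 0.78)]
top guard_tab [([0.616, -0.027, 0.127], 0.71)]
top pointer [([0.473, -0.272, 0.044], 0.68)]
top band [([0.476, -0.279, 0.04], 0.47)]
```

View pics/crop6.png

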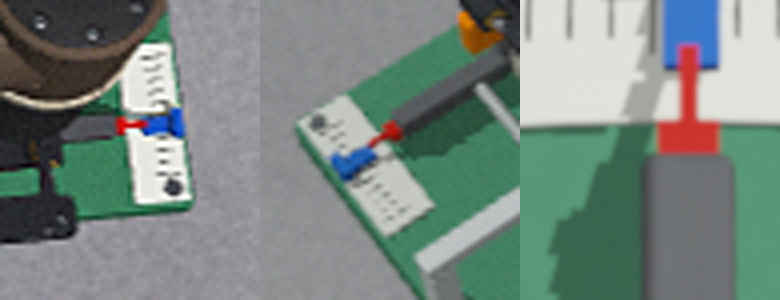

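View pics/scene6.png

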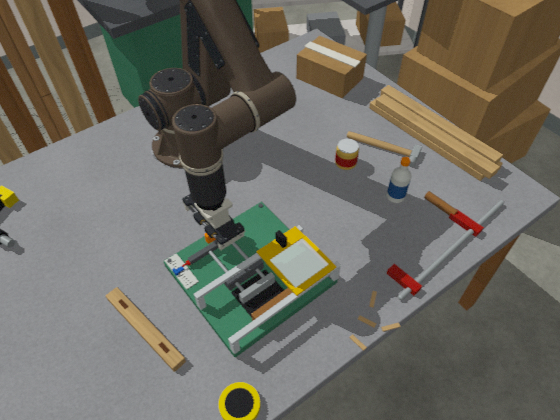

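In the wrist crop the pointer (column 688) is centred in the band (664–718). The guard is still open against its stop, and the bottle, tin, hammer and rail haven't moved. Handing in.

```bash
python3 -c "
from plant import *
print(close_job())"
```

```text
the job is handed in; nothing more can be done
None
```

The guard is fully open against its stop, and the jaw is held by its orange grip with the red pointer centred in the blue band; I handed the job in at about 16 s, with a brief 60 N wrist force when the guard met its stop.

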